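# Lay the fitting mandrel on the sloping bench rest

## Robot

A 7-joint arm with a two-finger parallel gripper is mounted at the origin on the work surface. World frame = base frame: x ahead of the robot, y to its left, z up, the work surface at z = 0. Lengths are in m, angles in rad, forces in N, time in s.
With the tool pointing down it reaches from about 0.4 to 0.85 m from the base axis. Payload 10.4 kg.
Tool frame: the origin (TCP) lies on the centre line of the jaws, within the pads' length; the fingertips stand 11 mm ahead of it and the grasp point (between the pads) lies 8 mm behind it (manip.finger_overhang is the distance from the TCP to the fingertips, in m); z points along the fingers, y is the line along which they close (so a half turn about z gives the same grasp; the last joint's range is limited). The gripper opens to 85 mm and grips with 20 to 120 N. Pads are 22 mm wide; open, the fingers measure 114 mm over their backs; the gripper's body (76 mm by 85 mm) begins 54 mm behind the grasp point. The pads swing forward as they close: fully open they stand 13 mm farther back than shut.
Start: joints at [-1.288, 0.332, -0.065, 1.46, 0.022, 1.35, -0.088], TCP at [0.188, 0.596, 0.242] pointing down, gripper open.
Joint ranges: [-2.6, 2.6], [-0.5, 2.12], [-1.47, 1.34], [0.16, 2.42], [-1.27, 4.41], [0.06, 2.06], [-2.6, 2.6]. Speed limits (rad/s): [2.22, 2.22, 2.79, 2.79, 3.14, 3.14, 3.14].

## Interface

Orientations are given as a unit quaternion [x, y, z, w].
In Python, from workcell import manip, imaging, workorder gives the robot as it stands.
- The arm moves only by the tool jog_arm, never from a script. Its argument "deltas" is a list of rows, each an object with "gripper": the opening, from 0 (shut) to 1 (fully open); "offset": the shift along the tool's x, y, z in m, a list of three; "rotation": the turn, a rotation vector about the tool's x, y, z in degrees, a list of three. In form: [{"gripper": gripper, "offset": [tx, ty, tz], "rotation": [ax, ay, az]}, ...]. A call has 1 to 20 rows; each row shifts and turns the commanded pose from where the row before left it, along the tool's axes as they then stand; what a row does not reach is not made up. A row lasts 1/10 s, in which the tool goes at most 50 mm and 8.59 degrees, less where a joint would pass 70% of its speed; a pose out of reach is approached as far as the arm can. A call with a gripper value outside its range is refused whole. The fingers move at their own pace and stop on an object; "newtons" is the grip in N (left out, the last holds). Time passes only in rows, so rows that do not move let the fingers close. It gives the time, the measured TCP pose, the force, the opening and the grip force at its end, in the units of the state.
- manip.get_obs(): the state, without advancing time (a new reading comes with each control period).
- imaging.camera(name): name is "side" or "top"; returns the picture (480x640x3 uint8, blue, green, red); there is no depth.
- imaging.camera_model(name): a dict with "camera_matrix" (3x3 intrinsics, pixels), "k1" (the pictures are not rectified: a ray, as slopes to the right and down, at radius r is drawn at 1 + k1 r^2 times it, then the intrinsics apply), "world_to_cam" (4x4, takes a point from world to camera coordinates). Camera axes: x right, y up, looking along -z (the intrinsics and any distortion apply to the point x, -y, -z); pixel columns grow to the right and rows downward; lengths in m; the calibration is good to about 2 mm. A picture is of the moment at which its call begins. camera_model takes no time and is no camera call.
- workorder.hand_in(): hands the job in; it is judged then, once.
The state is a dict: "clock": time; "joint_pos": joint angles; "joint_velocities": joint speeds; "tau": joint torques, N m; "position": TCP position; "ee_rot": TCP orientation; "ft_force": force on the tool from outside, world axes, zero at the start; "torque": the same for the moment, N m; "grip_width": opening from 0.0 (shut) to 1.0 (fully open); "grasp_force": force on a finger pad.
Only numpy, scipy, OpenCV 4.12 (cv2) and the standard library are available. Lean on these libraries where they do the work, as an engineer would, in place of code of your own. Each camera call takes 0.05 s, during which the arm holds its last target. There are 200 camera calls.

## Task

Only one of the three steel mandrels in the wooden rack properly fits the sloping rest: it goes between the two end stops and lies on both notched saddles. Take that one, lower it in hand, tilted to the slope, into both saddles (do not drop it in) with its lower end right up against the lower stop, and let go. Leave the other two mandrels in the rack and everything else on the bench where it is.

Things in the scene. Friction and masses are not known exactly. Their poses are not given: they have to be found in the camera images.
- mandrel_short: plain steel cylinder, 28 mm diameter, 130 mm long, about 280 g, lying level in one of the three places of the rack (which one varies); origin at its centre, x along its length (the two ends are alike, and it may have rolled about x)
- mandrel_middle: plain steel cylinder, 28 mm diameter, 160 mm long, about 340 g, lying level in one of the three places of the rack (which one varies); origin at its centre, x along its length (the two ends are alike, and it may have rolled about x)
- mandrel_long: plain steel cylinder, 28 mm diameter, 190 mm long, about 400 g, lying level in one of the three places of the rack (which one varies); origin at its centre, x along its length (the two ends are alike, and it may have rolled about x)
- rack: fixed wooden storage rack, base board 130 x 216 mm, 10 mm thick; origin at the centre of its underside, z up. Two notched rails across it (12 mm thick, at x = -42 and +42 mm) hold three mandrels lying along x at y = -78, 0 and +78 mm, their axes 50 mm above the bench; between the rails is 72 mm of free room for fingers, down to the base board
- rest: fixed sloping wooden rest, base board 200 x 100 mm, 12 mm thick; origin at the centre of its underside, z up; the slope climbs towards its +x, roughly away from the robot. It carries the cradle on two legs
- cradle: narrow bed fixed on the rest, sloping at 30 degrees. Origin: where the axis of a seated mandrel meets the inner face of the lower end stop, 85 mm above the bench; x runs up the slope along that axis, y is level, z square to the slope, upward. Lower stop face at x = 0, upper at x = 168 mm; stops 30 mm wide, rising 5 mm above the axis. A seated mandrel's axis has y = z = 0. Bed top at z = -41 mm
- saddle_low (a point): lower saddle, a 90-degree V notch 12 mm thick, 42 mm wide over its lips, which are level with the seated mandrel's axis; the point lies on that axis, at cradle x = 30 mm
- saddle_high (a point): upper saddle, same shape as the lower; the point lies on the seated mandrel's axis, at cradle x = 140 mm. Between the saddles the bar is free for the fingers over 98 mm
- bench_block: loose steel block 50 x 50 x 25 mm, a bystander; origin at the centre of its underside
- hammer: loose hammer 220 mm long lying on the bench, a bystander; handle to its -x
- cup: loose white cup, 72 mm across, 85 mm high, a bystander; origin at the centre of its underside
- pin_board: loose wooden board 80 x 110 x 18 mm, a bystander; origin at the centre of its underside

How it is judged:
On the way:
1. the 160 mm mandrel, still gripped by the fingers, has been lowered into the saddles: its centre within 12 mm of the seated axis and its own axis within 0.15 rad of the slope (contact force between the fingers and mandrel_middle above 1 N and z of mandrel_middle in the frame of cradle between -0.012 and 0.012 m and y of mandrel_middle in the frame of cradle between -0.012 and 0.012 m and x of mandrel_middle in the frame of cradle between 0.06 and 0.11 m and angle between the x axis of mandrel_middle and the x axis of cradle, either way round below 0.15 rad), for 0.1 s.
At the end, for the whole second after the job is handed in: The 160 mm mandrel lies released and at rest (under 20 mm/s) in both saddles of the cradle, its axis within 4 mm and 0.05 rad of the seated axis, its lower end within 4 mm of the lower stop; the other two mandrels and the block, hammer, cup and board are within 20 mm of where they were (x of mandrel_middle in the frame of cradle between 0.077 and 0.084 m and y of mandrel_middle in the frame of cradle between -0.004 and 0.004 m and z of mandrel_middle in the frame of cradle between -0.004 and 0.004 m and angle between the x axis of mandrel_middle and the x axis of cradle, either way round below 0.05 rad and linear speed of mandrel_middle below 0.02 m/s and contact force between the fingers and mandrel_middle below 0.1 N and distance of each of mandrel_short, mandrel_long, bench_block, hammer, cup, pin_board from where it was at the start of the episode below 0.02 m); the robot touches nothing.
It fails at once if another mandrel or a bystander is moved by more than 20 mm (distance of any of mandrel_short, mandrel_long, bench_block, hammer, cup, pin_board from where it was at the start of the episode above 0.02 m).
It also fails if it takes over 48 s, if anything falls off the work surface, if the arm or the gripper's body presses on something with over 40 N, if the wrist force passes 120 N, or if a joint passes its speed limit or range.

## Working session

There is one attempt and no reset: what is moved stays moved. The work goes in short steps, Python scripts to look and compute and a tool call to move; the robot and the scene stay as the last step left them, time stands still between calls to the robot, and variables do not carry over. Pictures are saved under pics/ and viewed, at most 10 in all, crops included, and the job is handed in when it is done.

Besides the shell and the picture viewer there is one more tool, called after "Emit:" as name(argument=value, ...) on one line, values as JSON. jog_arm: Moves the arm, as the interface text tells. Its arguments: {"type":"object","properties":{"deltas":{"type":"array","items":{"type":"object","properties":{"gripper":{"type":"number"},"offset":{"type":"array","items":{"type":"number"}},"rotation":{"type":"array","items":{"type":"number"}}}}},"newtons":{"type":"number"}},"required":["deltas"]}

```bash
mkdir -p pics; ls; python3 - <<'E'
from workcell import manip, imaging
import cv2
for n in("side","top"):
    cv2.imwrite(f"pics/{n}0.png",imaging.camera(n)); m=imaging.camera_model(n); print(n,m)
print(manip.get_obs())
E
```

```text
pics
side {'camera_matrix': array([[527.17566238,   0.        , 321.65862434],
       [  0.        , 527.17566238, 236.97759125],
       [  0.        ,   0.        ,   1.        ]]), 'k1': -0.030606600544865182, 'world_to_cam': array([[ 0.93876397, -0.3438456 ,  0.02219023, -0.56148041],
       [ 0.19921737,  0.59419138,  0.77926186, -0.19968646],
       [-0.28113101, -0.72712228,  0.62630547, -1.24317056],
       [ 0.        ,  0.        ,  0.        ,  1.        ]])}
top {'camera_matrix': array([[605.17505144,   0.        , 330.42152546],
       [  0.        , 605.17505144, 238.94107219],
       [  0.        ,   0.        ,   1.        ]]), 'k1': -0.07184381205463229, 'world_to_cam': array([[-0.01540227, -0.99986227,  0.00618093,  0.01554927],
       [ 0.99235468, -0.01452898,  0.12256057, -0.60337432],
       [-0.12245389,  0.00802139,  0.99244179, -1.52660715],
       [ 0.        ,  0.        ,  0.        ,  1.        ]])}
{'clock': 0.1, 'joint_pos': array([-1.28762587,  0.33278023, -0.06469839,  1.46085708,  0.02158889,
        1.34990745, -0.0885101 ]), 'joint_velocities': array([-2.43875533e-03, -3.68631356e-04,  5.07155451e-04, -2.42543853e-03,
       -8.58476808e-04,  4.21042837e-04,  4.15392150e-05]), 'tau': array([ 1.95623841e-03, -6.26736689e+01,  4.95260779e-02, -3.92419517e+01,
        1.64348393e-02,  7.09017768e-03, -3.21105472e-05]), 'position': array([0.18804485, 0.59570006, 0.24161336]), 'ee_rot': array([ 1.52287764e-01,  9.88335996e-01, -6.24451372e-04, -7.21544067e-05]), 'ft_force': array([-0.14490261, -0.08612608,  0.34993534]), 'torque': array([-0.00482559, -0.05656663, -0.01305351]), 'grasp_force': 0.0, 'grip_width': 1.0010928149677267}
```

View pics/side0.png

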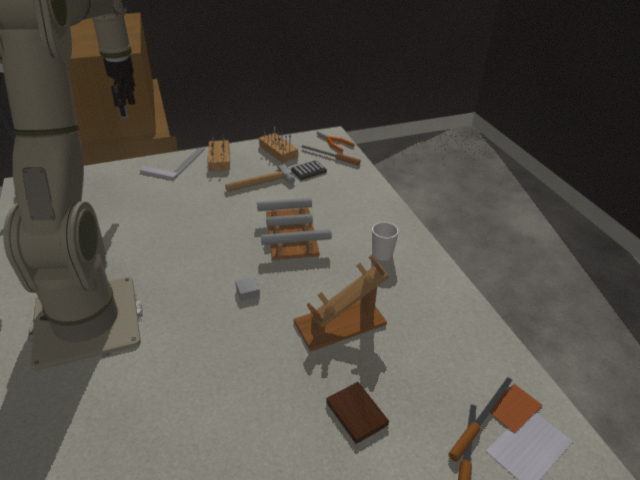

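View pics/top0.png

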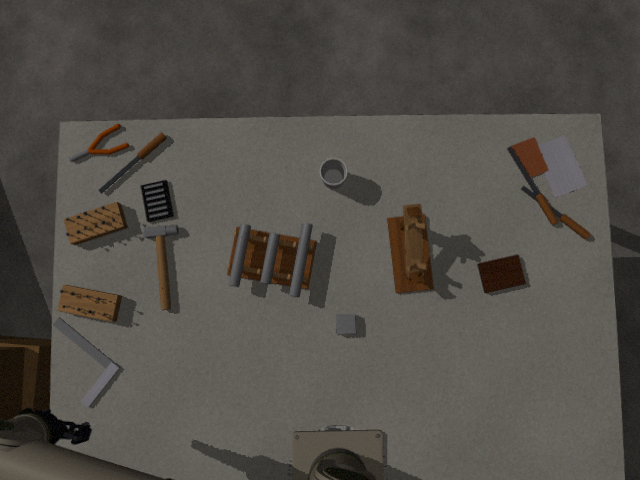

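The side view shows the rack at about (290,228) and the rest at about (340,300), and the cup stands between them at about (384,240). In the top view the three mandrels lie at about (240,255), (268,258) and (302,260), roughly 62, 51 and 74 px long. That makes the left one (+y) the 160 mm mandrel. The rest is at about (411,250).

```bash
python3 - <<'E'
import cv2
t=cv2.imread("pics/top0.png");s=cv2.imread("pics/side0.png")
f=lambda i:cv2.convertScaleAbs(i,alpha=1.6)
cv2.imwrite("pics/c1.png",f(cv2.resize(t[195:305,220:440],(770,385),interpolation=cv2.INTER_CUBIC)))
cv2.imwrite("pics/c2.png",f(cv2.resize(s[190:350,240:400],(600,600),interpolation=cv2.INTER_CUBIC)))
E
cat > h.py <<'E'
import numpy as np, cv2
from workcell import manip, imaging
from scipy.spatial.transform import Rotation as R
def ray(n,uv):
    m=imaging.camera_model(n);K=m["camera_matrix"];T=m["world_to_cam"]
    p=(np.array(uv,float)-K[:2,2])/K[0,0]; q=p.copy()
    for _ in range(10): q=p/(1+m["k1"]*(q@q))
    d=T[:3,:3].T@np.array([q[0],-q[1],-1]); return -T[:3,:3].T@T[:3,3], d
def onz(n,uv,z):
    o,d=ray(n,uv); return o+d*(z-o[2])/d[2]
def proj(n,X):
    m=imaging.camera_model(n);K=m["camera_matrix"];c=m["world_to_cam"]@np.r_[X,1]
    s=np.array([c[0],-c[1]])/-c[2]; return K[:2,:2]@(s*(1+m["k1"]*(s@s)))+K[:2,2]
def two(a,b):
    (o,d),(p,e)=ray("top",a),ray("side",b)
    A=np.c_[d,-e]; x=np.linalg.lstsq(A,p-o,rcond=None)[0]
    P,Q=o+d*x[0],p+e*x[1]; return (P+Q)/2,np.linalg.norm(P-Q)
E
```

```text
(no output)
```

View pics/c1.png

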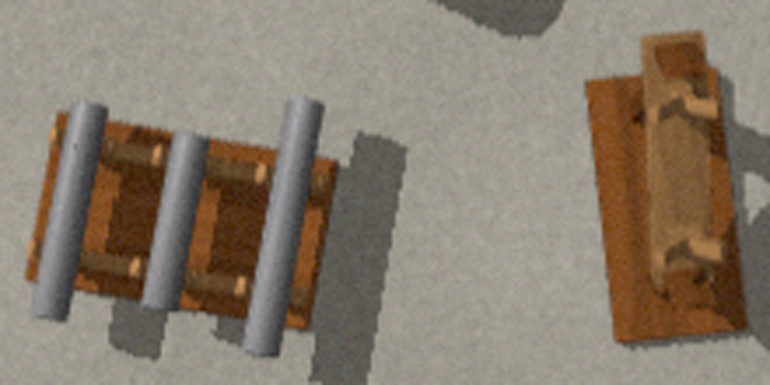

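View pics/c2.png

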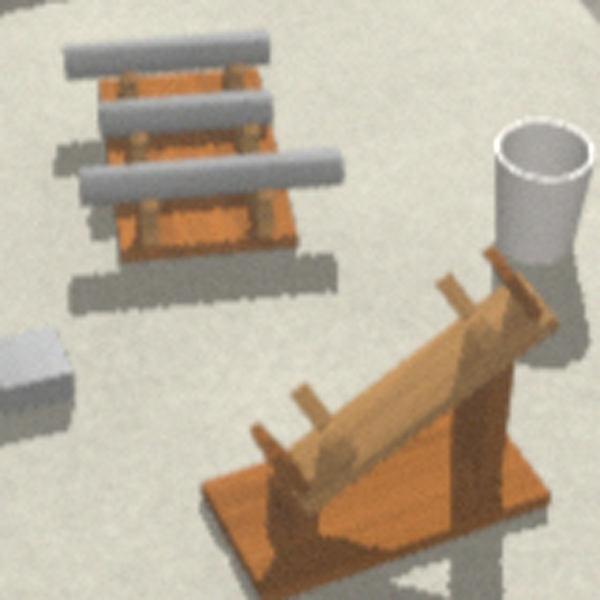

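The crops show the rack clearly. The leftmost mandrel runs from crop (88,103) to (50,318). The cradle runs down the slope with stops and saddles: low saddle at about (686,250) and high saddle at about (686,105) in the top crop. I'll zoom in on the cradle in both views and mask the mandrels.

```bash
python3 - <<'E'
from h import *
t=cv2.imread("pics/top0.png");s=cv2.imread("pics/side0.png")
a=cv2.resize(t[200:300,385:437],(416,600*100*8//800*1 if 0 else 800),interpolation=cv2.INTER_CUBIC)[:600] if 0 else cv2.resize(t[200:286,395:437],(294,602),interpolation=cv2.INTER_CUBIC)[:600]
b=cv2.resize(s[250:350,300:390],(504,560),interpolation=cv2.INTER_CUBIC)
c=np.zeros((600,800,3),np.uint8);c[:600,:294]=a;c[:560,296:]=b
cv2.imwrite("pics/c3.png",cv2.convertScaleAbs(c,alpha=1.7))
# mandrels: steel is bluish
for n,i,roi in(("top",t,(215,300,222,320)),("side",s,(190,260,250,340))):
    f=i.astype(int); m=((f[...,0]-f[...,2]>6)).astype(np.uint8); k=np.zeros_like(m); k[roi[0]:roi[1],roi[2]:roi[3]]=1
    m=cv2.morphologyEx(m*k,cv2.MORPH_CLOSE,np.ones((3,3)))
    N,_,st,ce=cv2.connectedComponentsWithStats(m)
    cs,_=cv2.findContours(m,0,2)
    for q in cs:
        if cv2.contourArea(q)<60: continue
        (r)=cv2.minAreaRect(q); bx=cv2.boxPoints(r)
        L=max(r[1]); 
        e=[bx[j]-bx[(j+1)%4] for j in range(4)]; j=int(np.argmax([np.linalg.norm(v) for v in e]))
        A=(bx[j]+bx[(j-1)%4])/2;B=(bx[(j+1)%4]+bx[(j+2)%4])/2
        P,Q=onz(n,A,.05),onz(n,B,.05)
        print(n,np.round(r[0],1),np.round(r[1],1),np.round(A,1),np.round(B,1),np.round(P,4),np.round(Q,4),np.linalg.norm(P-Q),(P+Q)/2)
E
```

```text
(no output)
```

View pics/c3.png

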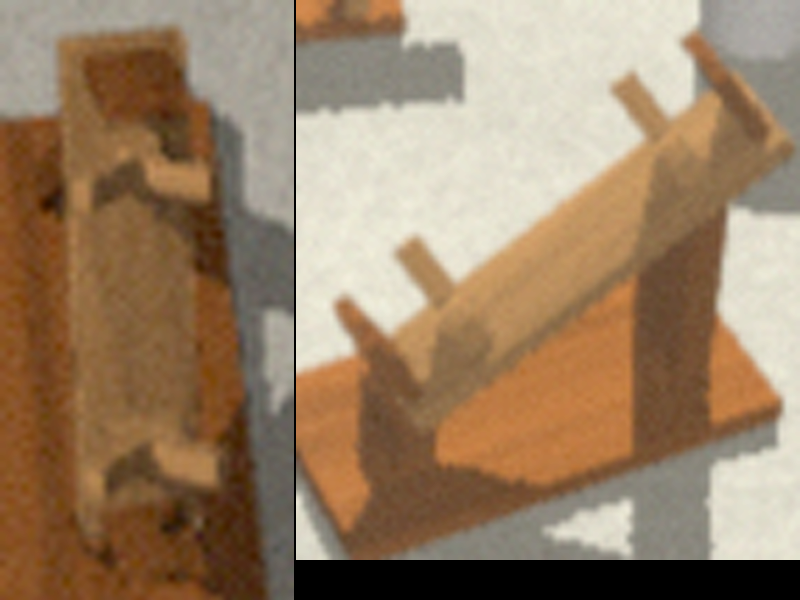

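The zoom shows the saddle V centres at crop (152,181) and (158,470). The +y lips in the side view are at (408,247) and (625,82), and the stop top edges run (342,300)-(418,400) and (690,38)-(765,135). I'll cast each point onto its known height and fix the steel mask.

```bash
python3 - <<'E'
from h import *
t=cv2.imread("pics/top0.png");s=cv2.imread("pics/side0.png")
for n in("side","top"): print(n,ray(n,(320,240))[0].round(3))
T=lambda u,v:(395+u/7,200+v/7); S=lambda u,v:(300+(u-296)/5.6,250+v/5.6)
h=lambda x,z:.085+x*.5+z*.866
for nm,n,uv,x,z in [("lowV","top",T(158,470),.03,0),("highV","top",T(152,181),.14,0),
 ("low+y","side",S(408,247),.03,0),("high+y","side",S(625,82),.14,0),
 ("stopL+y","side",S(342,300),0,.005),("stopL-y","side",S(418,400),0,.005),("stopU+y","side",S(690,38),.168,.005),("stopU-y","side",S(765,135),.168,.005)]:
    print(nm,np.round(uv,1),onz(n,uv,h(x,z)).round(4), "along",round(x*.866-z*.5,4))
C=lambda u,v:(220+u/3.5,195+v/3.5);D=lambda u,v:(240+u/3.75,190+v/3.75)
print("base top corners", [onz("top",C(*p),.012)[:2].round(3) for p in((585,80),(617,340),(746,326))],[onz("side",D(*p),.012)[:2].round(3) for p in((203,487),(262,585),(549,490))])
for n,i,roi in(("top",t,(215,300,226,320)),("side",s,(195,250,250,340))):
    f=i.astype(int); d=f[...,0]-f[...,2]; r=d[roi[0]:roi[1],roi[2]:roi[3]]
    bench=np.median(d[300:330,180:230]); print(n,"bench",bench,"pct",np.percentile(r,[1,10,50,90,99]))
    m=np.zeros(d.shape,np.uint8); m[roi[0]:roi[1],roi[2]:roi[3]]=(r>2)
    m=cv2.morphologyEx(m,cv2.MORPH_OPEN,np.ones((3,3)))
    for q in cv2.findContours(m,0,2)[0]:
        if cv2.contourArea(q)<100: continue
        r=cv2.minAreaRect(q); bx=cv2.boxPoints(r)
        j=0 if np.linalg.norm(bx[0]-bx[1])>np.linalg.norm(bx[1]-bx[2]) else 1
        A=(bx[j]+bx[j-1])/2;B=(bx[j+1]+bx[(j+2)%4])/2
        P,Q=onz(n,A,.05),onz(n,B,.05)
        print(n,np.round(r[1],1),np.round(A,1),np.round(B,1),P.round(4),Q.round(4),np.linalg.norm(P-Q).round(4),((P+Q)/2).round(4))
E
```

```text
side [ 0.217 -0.978  0.947]
top [0.412 0.019 1.589]
lowV [417.6 267.1] [ 0.5224 -0.2073  0.1   ] along 0.026
highV [416.7 225.9] [ 0.6176 -0.2001  0.155 ] along 0.1212
low+y [320.  294.1] [ 0.523  -0.1877  0.1   ] along 0.026
high+y [358.8 264.6] [ 0.6179 -0.1794  0.155 ] along 0.1212
stopL+y [308.2 303.6] [ 0.4916 -0.1973  0.0893] along -0.0025
stopL-y [321.8 321.4] [ 0.502  -0.2573  0.0893] along -0.0025
stopU+y [370.4 256.8] [ 0.6438 -0.182   0.1733] along 0.143
stopU-y [383.8 274.1] [ 0.6478 -0.2436  0.1733] along 0.143
base top corners [array([ 0.661, -0.144]), array([ 0.465, -0.163]), array([ 0.473, -0.26 ])] [array([ 0.468, -0.166]), array([ 0.477, -0.253]), array([ 0.674, -0.24 ])]
top bench -9.0 pct [-63. -45.  -9.   1.   3.]
side bench -11.0 pct [-75. -41. -11.   0.   1.]
```

The V points are 95.5 mm apart against an expected 95.3, and the two views agree to about 1 mm. The steel mask just needs a threshold nearer -4.

```bash
python3 - <<'E'
from h import *
t=cv2.imread("pics/top0.png");s=cv2.imread("pics/side0.png")
for n,i,roi in(("top",t,(215,300,226,320)),("side",s,(195,250,250,340))):
    f=cv2.GaussianBlur(i,(3,3),0).astype(int); d=f[...,0]-f[...,2]; r=d[roi[0]:roi[1],roi[2]:roi[3]]
    m=np.zeros(d.shape,np.uint8); m[roi[0]:roi[1],roi[2]:roi[3]]=(r>-4)
    m=cv2.morphologyEx(m,cv2.MORPH_OPEN,np.ones((3,3)))
    for q in cv2.findContours(m,0,2)[0]:
        if cv2.contourArea(q)<100: continue
        r=cv2.minAreaRect(q); bx=cv2.boxPoints(r)
        j=0 if np.linalg.norm(bx[0]-bx[1])>np.linalg.norm(bx[1]-bx[2]) else 1
        A=(bx[j]+bx[j-1])/2;B=(bx[j+1]+bx[(j+2)%4])/2
        P,Q=onz(n,A,.05),onz(n,B,.05)
        print(n,np.round(r[1],1),np.round(A,1),np.round(B,1),P.round(4),Q.round(4),np.linalg.norm(P-Q).round(4),((P+Q)/2).round(4),np.degrees(np.arctan2(*(P-Q)[1::-1])).round(1))
E
```

```text
top [ 8.9 51.2] [264.9 283.2] [274.5 232.9] [0.4912 0.1747 0.05  ] [0.6196 0.1498 0.05  ] 0.1309 [0.5554 0.1623 0.05  ] 169.0
top [10.  62.2] [233.4 285.7] [245.6 224.7] [0.4859 0.2551 0.05  ] [0.642  0.2242 0.05  ] 0.1591 [0.564  0.2396 0.05  ] 168.8
top [10.6 74.5] [293.4 296.1] [307.1 222.8] [0.4574 0.1026 0.05  ] [0.6445 0.0659 0.05  ] 0.1907 [0.551  0.0843 0.05  ] 168.9
side [ 9.3 68.5] [261.9 238.9] [330.2 234.1] [0.4642 0.1063 0.05  ] [0.6463 0.0668 0.05  ] 0.1863 [0.5553 0.0866 0.05  ] 167.8
side [ 7.2 44.5] [266.8 220.8] [311.2 217.9] [0.4984 0.1799 0.05  ] [0.6215 0.1536 0.05  ] 0.1259 [0.5599 0.1668 0.05  ] 167.9
side [ 7.5 52.6] [257.8 205.9] [310.2 201.8] [0.4928 0.2581 0.05  ] [0.6449 0.2293 0.05  ] 0.1548 [0.5688 0.2437 0.05  ] 169.3
```

The 160 mm mandrel is the +y one. Its centre is (0.564, 0.240), its yaw is -11.1° and its measured length is 159 mm. The cradle's middle (x = 85 mm) is at (0.570, -0.204, 0.1275) with yaw about 4.8°. Now I move above the mandrel.

Emit:
jog_arm(deltas=[{"gripper": 0.6, "offset": [-0.026, -0.0126, 0.003], "rotation": [0, 0, 0]}, {"gripper": 0.6, "offset": [-0.026, -0.0126, 0.003], "rotation": [0, 0, 0]}, {"gripper": 0.6, "offset": [-0.026, -0.0126, 0.003], "rotation": [0, 0, 0]}, {"gripper": 0.6, "offset": [-0.026, -0.0126, 0.003], "rotation": [0, 0, 0]}, {"gripper": 0.6, "offset": [-0.026, -0.0126, 0.003], "rotation": [0, 0, 0]}, {"gripper": 0.6, "offset": [-0.026, -0.0126, 0.003], "rotation": [0, 0, 0]}, {"gripper": 0.6, "offset": [-0.026, -0.0126, 0.003], "rotation": [0, 0, 0]}, {"gripper": 0.6, "offset": [-0.026, -0.0126, 0.003], "rotation": [0, 0, 0]}, {"gripper": 0.6, "offset": [-0.026, -0.0126, 0.003], "rotation": [0, 0, 0]}, {"gripper": 0.6, "offset": [-0.026, -0.0126, 0.003], "rotation": [0, 0, 0]}, {"gripper": 0.6, "offset": [-0.026, -0.0126, 0.003], "rotation": [0, 0, 0]}, {"gripper": 0.6, "offset": [-0.026, -0.0126, 0.003], "rotation": [0, 0, 0]}, {"gripper": 0.6, "offset": [-0.026, -0.0126, 0.003], "rotation": [0, 0, 0]}, {"gripper": 0.6, "offset": [-0.026, -0.0126, 0.003], "rotation": [0, 0, 0]}, {"gripper": 0.6, "offset": [-0.026, -0.0126, 0.003], "rotation": [0, 0, 0]}, {"gripper": 0.6, "offset": [-0.026, -0.0126, 0.003], "rotation": [0, 0, 0]}, {"gripper": 0.6, "offset": [-0.026, -0.0126, 0.003], "rotation": [0, 0, 0]}, {"gripper": 0.6, "offset": [-0.026, -0.0126, 0.003], "rotation": [0, 0, 0]}, {"gripper": 0.6, "offset": [0, 0, 0], "rotation": [0, 0, -6.4]}, {"gripper": 0.6, "offset": [0, 0, 0], "rotation": [0, 0, 0]}], newtons=60)

```text
clock: 2.1
position: [0.5663, 0.238, 0.1877]
ee_rot: [0.097, 0.995, -0.0, -0.0]
ft_force: [0.2, 0.3, -0.3]
grip_width: 0.599
grasp_force: 0.0
```

Emit:
jog_arm(deltas=[{"gripper": 0.6, "offset": [0.0026, 0.0011, 0.02], "rotation": [0, 0, 0]}, {"gripper": 0.6, "offset": [0, 0, 0.025], "rotation": [0, 0, 0]}, {"gripper": 0.6, "offset": [0, 0, 0.025], "rotation": [0, 0, 0]}, {"gripper": 0.6, "offset": [0, 0, 0.02], "rotation": [0, 0, 0]}, {"gripper": 0.6, "offset": [0, 0, 0.015], "rotation": [0, 0, 0]}, {"gripper": 0.6, "offset": [0, 0, 0], "rotation": [0, 0, 0]}])

```text
clock: 2.7
position: [0.5622, 0.2406, 0.0812]
ee_rot: [0.097, 0.995, -0.001, -0.002]
ft_force: [-0.5, -0.3, -0.1]
grip_width: 0.6
grasp_force: 0.0
```

```bash
python3 - <<'E'
from h import *
s=imaging.camera("side");t=imaging.camera("top")
a=cv2.resize(s[150:250,240:340],(600,600),interpolation=cv2.INTER_CUBIC)
cv2.imwrite("pics/g1.png",cv2.convertScaleAbs(a,alpha=1.7))
E
```

```text
(no output)
```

View pics/g1.png

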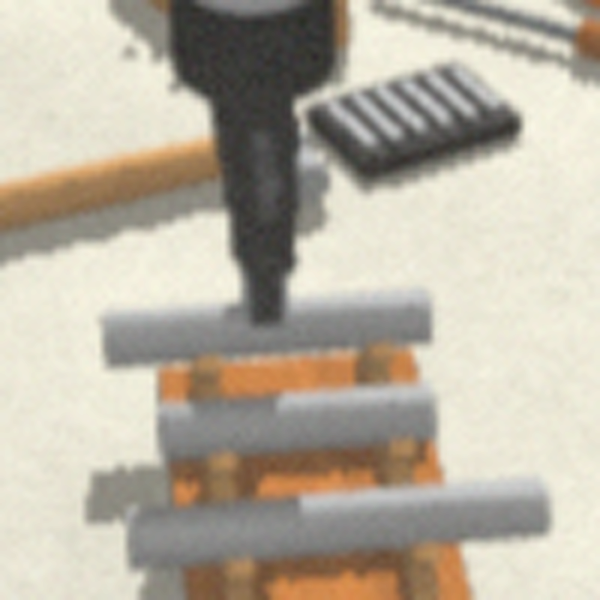

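The near finger is at (267,310), centred on the back mandrel (103–432) and between its rails (205 and 380). I'll descend the remaining 39 mm and grip.

Emit:
jog_arm(deltas=[{"gripper": 0.6, "offset": [0.001, 0, 0.02], "rotation": [0, 0, 0]}, {"gripper": 0.6, "offset": [0, 0, 0.015], "rotation": [0, 0, 0]}, {"gripper": 0.6, "offset": [0, 0, 0.004], "rotation": [0, 0, 0]}, {"gripper": 0.6, "offset": [0, 0, 0], "rotation": [0, 0, 0]}, {"gripper": 0.2, "offset": [0, 0, 0], "rotation": [0, 0, 0]}, {"gripper": 0.2, "offset": [0, 0, 0], "rotation": [0, 0, 0]}, {"gripper": 0.2, "offset": [0, 0, 0], "rotation": [0, 0, 0]}, {"gripper": 0.2, "offset": [0, 0, 0], "rotation": [0, 0, 0]}, {"gripper": 0.2, "offset": [0, 0, 0], "rotation": [0, 0, 0]}], newtons=60)

```text
clock: 3.7
position: [0.5637, 0.2424, 0.0457]
ee_rot: [0.096, 0.995, 0.001, 0.001]
ft_force: [1.3, 5.1, 4.7]
grip_width: 0.309
grasp_force: 59.1
```

Emit:
jog_arm(deltas=[{"gripper": 0.2, "offset": [0, 0, -0.01], "rotation": [0, 0, 0]}, {"gripper": 0.2, "offset": [0, 0, -0.02], "rotation": [0, 0, 0]}, {"gripper": 0.2, "offset": [0, 0, -0.03], "rotation": [0, 0, 0]}, {"gripper": 0.2, "offset": [0, 0, -0.035], "rotation": [0, 0, 0]}, {"gripper": 0.2, "offset": [0, 0, -0.035], "rotation": [0, 0, 0]}, {"gripper": 0.2, "offset": [0, 0, -0.035], "rotation": [0, 0, 0]}, {"gripper": 0.2, "offset": [0, 0, -0.03], "rotation": [0, 0, 0]}, {"gripper": 0.2, "offset": [0, 0, -0.02], "rotation": [0, 0, 0]}, {"gripper": 0.2, "offset": [0, 0, 0], "rotation": [0, 0, 0]}])

```text
clock: 4.6
position: [0.5638, 0.2402, 0.2625]
ee_rot: [0.097, 0.995, 0.001, 0.002]
ft_force: [-0.3, 0.4, -3.9]
grip_width: 0.307
grasp_force: 59.4
```

```bash
cat >> h.py <<'E'
yaw=np.radians(4.8); c0=np.array([.4969,-.2103,.085])
cx=np.array([np.cos(yaw)*.866025,np.sin(yaw)*.866025,.5]); cy=np.array([-np.sin(yaw),np.cos(yaw),0]); cz=np.cross(cx,cy)
Rt=np.c_[-cx,cy,-cz]   # tool axes at the placing
def plan(P,Rg=Rt,axis_back=.0043,xoff=0):
    """tool deltas from the present pose to the TCP that puts the bar centre at cradle point P"""
    o=manip.get_obs();R0=R.from_quat(o["ee_rot"])
    bar=c0+cx*P[0]+cy*P[1]+cz*P[2]; tcp=bar+Rg[:,2]*axis_back-Rg[:,0]*xoff
    d=tcp-o["position"]; rv=(R0.inv()*R.from_matrix(Rg)).as_rotvec(degrees=True)
    print("pos",o["position"].round(4),"target",tcp.round(4),"world d",d.round(4),"tool d now",R0.inv().apply(d).round(4),"tool d after turn",(Rg.T@d).round(4),"rotvec",rv.round(2),"ft",o["ft_force"].round(1))
    rel=Rg.T@(o["position"]-Rg[:,2]*axis_back-c0); print("bar centre in cradle",np.round([cx@(o["position"]-Rg[:,2]*axis_back-c0),cy@(o["position"]-Rg[:,2]*axis_back-c0),cz@(o["position"]-Rg[:,2]*axis_back-c0)],4))
E
python3 - <<'E'
from h import *
plan((.086,0,.10))
s=imaging.camera("side")
f=cv2.GaussianBlur(s,(3,3),0).astype(int)
p=proj("side",[.564,.2396,.23]).astype(int);print(p)
a=cv2.resize(s[p[1]-40:p[1]+40,p[0]-50:p[0]+50],(750,600),interpolation=cv2.INTER_CUBIC)
cv2.imwrite("pics/g2.png",cv2.convertScaleAbs(a,alpha=1.7)); print(p-[50,40])
E
```

```text
pos [0.5638 0.2402 0.2625] target [ 0.5234 -0.2081  0.2109] world d [-0.0404 -0.4483 -0.0517] tool d now [-0.0471 -0.4477  0.0507] tool d after turn [ 0.0932 -0.4433  0.0059] rotvec [ -4.07 -29.58 -15.64] ft [-0.3  0.4 -3.9]
bar centre in cradle [0.1792 0.4433 0.1059]
[281 150]
[231 110]
```

View pics/g2.png

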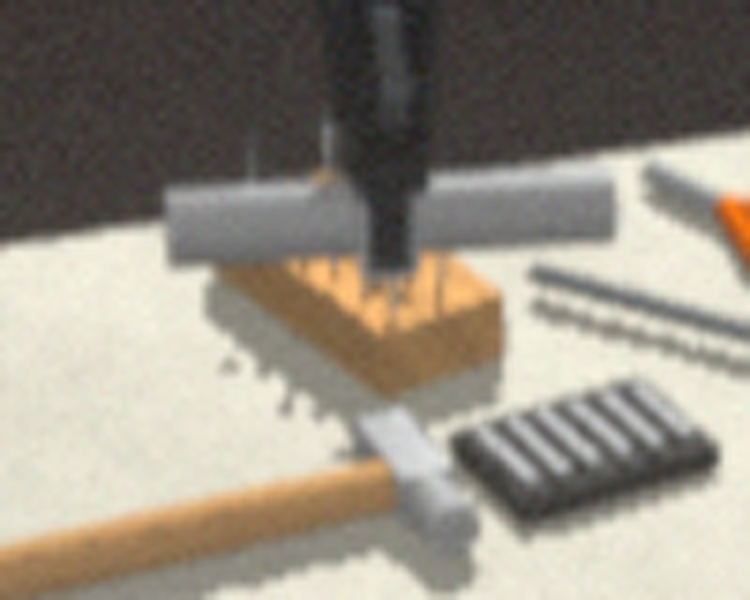

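The bar spans 165–615 and the finger is at 365–415, so the grip is centred and level. Now I carry it over to the rest and tilt it.

Emit:
jog_arm(deltas=[{"gripper": 0.2, "offset": [-0.003, -0.03, 0], "rotation": [0, 0, 0]}, {"gripper": 0.2, "offset": [-0.003, -0.03, 0], "rotation": [0, 0, 0]}, {"gripper": 0.2, "offset": [-0.003, -0.03, 0], "rotation": [0, 0, 0]}, {"gripper": 0.2, "offset": [-0.003, -0.03, 0], "rotation": [0, 0, 0]}, {"gripper": 0.2, "offset": [-0.003, -0.03, 0], "rotation": [0, 0, 0]}, {"gripper": 0.2, "offset": [-0.003, -0.03, 0], "rotation": [0, 0, 0]}, {"gripper": 0.2, "offset": [-0.003, -0.03, 0], "rotation": [0, 0, 0]}, {"gripper": 0.2, "offset": [-0.003, -0.03, 0], "rotation": [0, 0, 0]}, {"gripper": 0.2, "offset": [-0.003, -0.03, 0], "rotation": [0, 0, 0]}, {"gripper": 0.2, "offset": [-0.003, -0.03, 0], "rotation": [0, 0, 0]}, {"gripper": 0.2, "offset": [-0.003, -0.03, 0], "rotation": [0, 0, 0]}, {"gripper": 0.2, "offset": [-0.003, -0.03, 0], "rotation": [0, 0, 0]}, {"gripper": 0.2, "offset": [-0.003, -0.03, 0], "rotation": [0, 0, 0]}, {"gripper": 0.2, "offset": [-0.003, -0.03, 0], "rotation": [0, 0, 0]}, {"gripper": 0.2, "offset": [-0.003, -0.028, 0], "rotation": [0, 0, 0]}, {"gripper": 0.2, "offset": [0, 0, 0], "rotation": [0, 0, 0]}])

```text
clock: 6.25
position: [0.5181, -0.2123, 0.2574]
ee_rot: [0.1, 0.995, -0.001, -0.002]
ft_force: [0.1, 0.2, -2.9]
grip_width: 0.311
grasp_force: 59.6
```

Emit:
jog_arm(deltas=[{"gripper": 0.2, "offset": [0, 0, 0], "rotation": [-0.7, -4.93, -2.61]}, {"gripper": 0.2, "offset": [0, 0, 0], "rotation": [-0.7, -4.93, -2.61]}, {"gripper": 0.2, "offset": [0, 0, 0], "rotation": [-0.7, -4.93, -2.61]}, {"gripper": 0.2, "offset": [0, 0, 0], "rotation": [-0.7, -4.93, -2.61]}, {"gripper": 0.2, "offset": [0, 0, 0], "rotation": [-0.7, -4.93, -2.61]}, {"gripper": 0.2, "offset": [0, 0, 0], "rotation": [-0.7, -4.93, -2.61]}, {"gripper": 0.2, "offset": [0, 0, 0], "rotation": [0, 0, 0]}, {"gripper": 0.2, "offset": [0, 0, 0], "rotation": [0, 0, 0]}])

```text
clock: 7.05
position: [0.5199, -0.207, 0.2582]
ee_rot: [-0.041, 0.966, 0.012, 0.255]
ft_force: [-0.2, 0.2, -2.3]
grip_width: 0.305
grasp_force: 59.8
```

```bash
python3 -c "
from h import *
plan((.084,0,.045))"
```

```text
pos [ 0.5199 -0.207   0.2582] target [ 0.5491 -0.2059  0.1622] world d [ 0.0292  0.0011 -0.096 ] tool d now [ 0.022  -0.0016  0.0979] tool d after turn [ 0.0227 -0.0013  0.0977] rotvec [ 0.14 -0.42 -0.01] ft [-0.2  0.2 -2.3]
bar centre in cradle [0.1067 0.0013 0.1427]
```

Emit:
jog_arm(deltas=[{"gripper": 0.2, "offset": [0.007, -0.0005, 0.02], "rotation": [0, -0.4, 0]}, {"gripper": 0.2, "offset": [0.008, -0.0005, 0.025], "rotation": [0, 0, 0]}, {"gripper": 0.2, "offset": [0.007, -0.0005, 0.025], "rotation": [0, 0, 0]}, {"gripper": 0.2, "offset": [0, 0, 0.018], "rotation": [0, 0, 0]}, {"gripper": 0.2, "offset": [0, 0, 0.01], "rotation": [0, 0, 0]}, {"gripper": 0.2, "offset": [0, 0, 0], "rotation": [0, 0, 0]}, {"gripper": 0.2, "offset": [0, 0, 0], "rotation": [0, 0, 0]}])

```text
clock: 7.75
position: [0.5511, -0.2061, 0.1633]
ee_rot: [-0.042, 0.965, 0.011, 0.259]
ft_force: [-0.1, -0.9, -3.6]
grip_width: 0.308
grasp_force: 59.7
```

```bash
python3 - <<'E'
from h import *
plan((.084,0,.0))
t=imaging.camera("top"); s=imaging.camera("side"); cv2.imwrite("pics/st.png",t);cv2.imwrite("pics/ss.png",s)
b=cv2.resize(s[230:330,295:395],(600,600),interpolation=cv2.INTER_CUBIC)
cv2.imwrite("pics/p1.png",cv2.convertScaleAbs(b,alpha=1.7))
# expected end-face centre pixels of the bar by the model
o=manip.get_obs(); bar=o["position"]-Rt[:,2]*.0043
for sg in(-1,1): print("side exp end",(proj("side",bar+sg*.08*cx)-[295,230])*6)
E
```

```text
pos [ 0.5511 -0.2061  0.1633] target [ 0.5715 -0.204   0.1233] world d [ 0.0205  0.0021 -0.04  ] tool d now [0.0023 0.0003 0.045 ] tool d after turn [0.0022 0.0004 0.045 ] rotvec [0.1  0.07 0.11] ft [-0.1 -0.9 -3.6]
bar centre in cradle [ 0.0862 -0.0004  0.045 ]
side exp end [ 62.84687806 403.42028241]
side exp end [415.81230998 136.20696151]
```

View pics/p1.png

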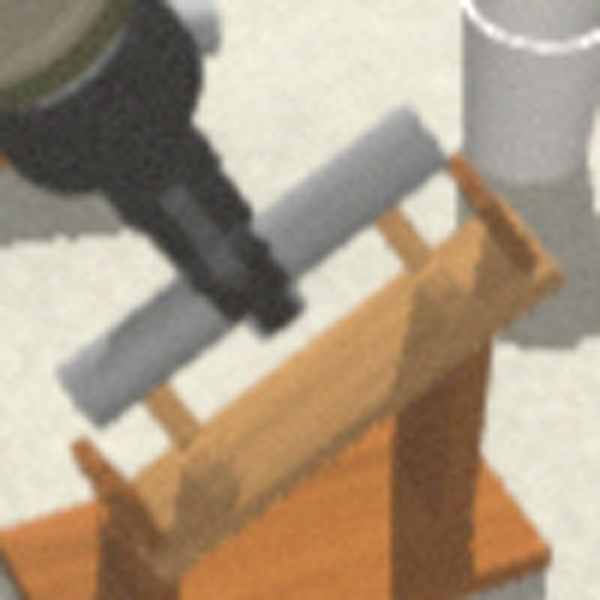

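The lower end of the bar is centred at about (78,400) and the upper end at about (426,128). That puts its middle at (252,264), against (239,270) expected, so the bar sits about 4–5 mm upslope of the TCP, and the g2 offset agrees. I'll correct by +6.5 mm in tool x and lower to just above the stops.

Emit:
jog_arm(deltas=[{"gripper": 0.2, "offset": [0.003, 0.0002, 0.006], "rotation": [0, 0, 0]}, {"gripper": 0.2, "offset": [0.0035, 0.0002, 0.006], "rotation": [0, 0, 0]}, {"gripper": 0.2, "offset": [0, 0, 0.006], "rotation": [0, 0, 0]}, {"gripper": 0.2, "offset": [0, 0, 0.005], "rotation": [0, 0, 0]}, {"gripper": 0.2, "offset": [0, 0, 0], "rotation": [0, 0, 0]}, {"gripper": 0.2, "offset": [0, 0, 0], "rotation": [0, 0, 0]}])

```text
clock: 8.45
position: [0.5566, -0.2056, 0.1401]
ee_rot: [-0.041, 0.965, 0.011, 0.26]
ft_force: [0.1, 0.2, -2.6]
grip_width: 0.309
grasp_force: 59.7
```

```bash
python3 - <<'E'
from h import *
plan((.084,0,.0),xoff=-.0045)
t=imaging.camera("top"); s=imaging.camera("side"); cv2.imwrite("pics/st2.png",t);cv2.imwrite("pics/ss2.png",s)
a=cv2.resize(t[205:280,395:440],(360,600),interpolation=cv2.INTER_CUBIC)
b=cv2.resize(s[240:330,300:390],(440,440),interpolation=cv2.INTER_CUBIC)
c=np.zeros((600,800,3),np.uint8);c[:,:360]=a;c[:440,360:]=b
cv2.imwrite("pics/p2.png",cv2.convertScaleAbs(c,alpha=1.7))
for y in(.015,-.015):
  for x in(0,.168): print("stop top exp, side",x,y,((proj("side",c0+cx*x+cy*y+cz*.005)-[300,240])*440/90+[360,0]).round(), "top",((proj("top",c0+cx*x+cy*y+cz*.005)-[395,205])*8).round())
E
```

```text
pos [ 0.5566 -0.2056  0.1401] target [ 0.5676 -0.2044  0.121 ] world d [ 0.0111  0.0013 -0.0191] tool d now [-0.      0.0003  0.0221] tool d after turn [-0.0001  0.0003  0.0221] rotvec [0.08 0.16 0.08] ft [ 0.1  0.2 -2.6]
bar centre in cradle [ 0.0794 -0.0003  0.0221]
stop top exp, side 0 0.015 [402. 307.] top [141. 594.]
stop top exp, side 0.168 0.015 [694.  87.] top [124.  90.]
stop top exp, side 0 -0.015 [429. 351.] top [237. 585.]
stop top exp, side 0.168 -0.015 [726. 127.] top [224.  80.]
```

View pics/p2.png

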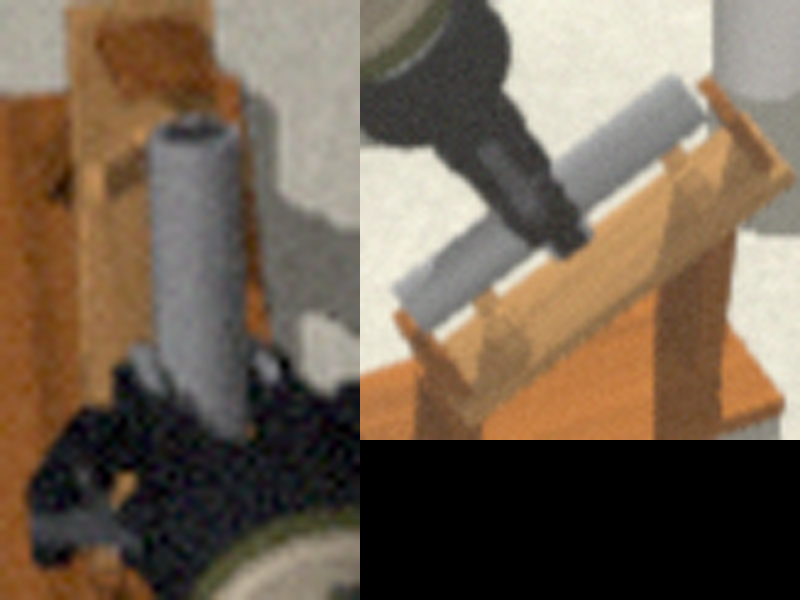

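The top view shows the bar's upper end at about (197,133), where roughly 181 was expected above the V, so the bar is offset toward -y. In the side view its ends are at about (410,311) and (690,97). I'll triangulate the bar relative to the cradle in the same two views.

```bash
python3 - <<'E'
from h import *
S=lambda u,v:(300+(u-360)*90/440,240+v*90/440); T=lambda u,v:(395+u/8,205+v/8)
cr=lambda p:(np.array([cx,cy,cz])@(p-c0)*1e3).round(1)
p,e=two(T(197,133),S(690,97)); print("upper end",p.round(4),"miss",e.round(4),"cradle mm",cr(p))
# side lower-end and mid, on the vertical plane of the bar (cradle y = that of the upper end)
y=cy@(p-c0)
for n,uv in(("low",S(410,311)),("up",S(690,97)),("mid",S(550,204))):
    for yy in(y,0,.002):
        o,d=ray("side",uv); q=o+d*((yy-cy@(o-c0))/(cy@d)); print(n,yy,cr(q))
# top: bar centre columns at two rows, height by robot z
t=cv2.imread("pics/st2.png").astype(int)
for v in (226,230,234,238,242):
    r=t[v]; d=r[:,0]-r[:,2]; k=[u for u in range(408,432) if d[u]>-5]; print(v,k[0],k[-1],cr(onz("top",(np.mean(k),v),.155+.019)))
print(proj("top",c0+cx*.16+cz*.022), proj("top",c0+cx*.1+cz*.022))
E
```

```text
upper end [ 0.6245 -0.203   0.1868] miss 0.0033 cradle mm [161.6  -3.4  24.3]
low -0.0033982402954006938 [ 4.7 -3.4 21.8]
low 0 [ 4.1 -0.  17.7]
low 0.002 [ 3.7  2.  15.3]
up -0.0033982402954006938 [163.1  -3.4  23. ]
up 0 [163.2   0.   18.9]
up 0.002 [163.3   2.   16.5]
mid -0.0033982402954006938 [84.  -3.4 22.4]
mid 0 [83.8  0.  18.3]
mid 0.002 [83.6  2.  15.9]
226 414 423 [146.6  -1.   18.1]
230 414 424 [138.3  -1.1  22.9]
234 414 431 [129.9  -1.4  27.8]
238 414 429 [121.6  -2.3  32.6]
242 415 431 [113.4  -1.4  37.3]
[418.24144589 221.37935416] [418.89162994 244.65460641]
```

Emit:
jog_arm(deltas=[{"gripper": 0.2, "offset": [0, 0.0025, 0.003], "rotation": [0, 0, 0]}, {"gripper": 0.2, "offset": [0, 0, 0.004], "rotation": [0, 0, 0]}, {"gripper": 0.2, "offset": [0, 0, 0.004], "rotation": [0, 0, 0]}, {"gripper": 0.2, "offset": [0, 0, 0.003], "rotation": [0, 0, 0]}, {"gripper": 0.2, "offset": [0, 0, 0], "rotation": [0, 0, 0]}])

```text
clock: 9.05
position: [0.5633, -0.2023, 0.1276]
ee_rot: [-0.041, 0.965, 0.012, 0.26]
ft_force: [1.1, -0.7, -2.7]
grip_width: 0.31
grasp_force: 59.7
```

```bash
python3 -c "
from h import *
plan((.084,0.0025,.0),xoff=-.0045);print(Rt.T@manip.get_obs()['ft_force'])"
```

```text
pos [ 0.5633 -0.2023  0.1276] target [ 0.5674 -0.2019  0.121 ] world d [ 0.0041  0.0005 -0.0065] tool d now [-0.0003  0.0001  0.0077] tool d after turn [-0.0003  0.0001  0.0077] rotvec [0.1  0.13 0.08] ft [ 1.1 -0.7 -2.7]
bar centre in cradle [0.0792 0.0024 0.0077]
[ 0.46859315 -0.82459398  2.88846288]
```

Emit:
jog_arm(deltas=[{"gripper": 0.2, "offset": [0, 0, 0.002], "rotation": [0, 0, 0]}, {"gripper": 0.2, "offset": [0, 0, 0.002], "rotation": [0, 0, 0]}, {"gripper": 0.2, "offset": [0, 0, 0], "rotation": [0, 0, 0]}, {"gripper": 0.2, "offset": [0, 0, 0], "rotation": [0, 0, 0]}])

```text
clock: 9.45
position: [0.5654, -0.2024, 0.1248]
ee_rot: [-0.041, 0.965, 0.011, 0.26]
ft_force: [0.3, -0.8, -3.1]
grip_width: 0.303
grasp_force: 59.7
```

Emit:
jog_arm(deltas=[{"gripper": 0.2, "offset": [0, 0, 0.0015], "rotation": [0, 0, 0]}, {"gripper": 0.2, "offset": [0, 0, 0], "rotation": [0, 0, 0]}, {"gripper": 0.2, "offset": [0, 0, 0], "rotation": [0, 0, 0]}])

```text
clock: 9.75
position: [0.5661, -0.2022, 0.1235]
ee_rot: [-0.041, 0.965, 0.011, 0.26]
ft_force: [-0.1, 0.3, -3.7]
grip_width: 0.306
grasp_force: 59.7
```

```bash
python3 -c "
from h import *
plan((.084,0.0025,.0),xoff=-.0045);print(Rt.T@manip.get_obs()['ft_force'],manip.get_obs()['torque'])"
```

```text
pos [ 0.5661 -0.2022  0.1235] target [ 0.5674 -0.2019  0.121 ] world d [ 0.0013  0.0004 -0.0024] tool d now [0.0001 0.0003 0.0028] tool d after turn [0.0001 0.0003 0.0028] rotvec [0.09 0.18 0.07] ft [-0.1  0.3 -3.7]
bar centre in cradle [0.0796 0.0022 0.0028]
[1.88982028 0.2737553  3.14763722] [-0.06263955  0.87606234  0.01709064]
```

Emit:
jog_arm(deltas=[{"gripper": 0.2, "offset": [0, 0, 0.0015], "rotation": [0, 0, 0]}, {"gripper": 0.2, "offset": [0, 0, 0], "rotation": [0, 0, 0]}, {"gripper": 0.2, "offset": [0, 0, 0], "rotation": [0, 0, 0]}])

```text
clock: 10.05
position: [0.567, -0.2019, 0.1223]
ee_rot: [-0.041, 0.965, 0.012, 0.26]
ft_force: [-2.0, 2.1, -0.7]
grip_width: 0.305
grasp_force: 60.0
```

Emit:
jog_arm(deltas=[{"gripper": 0.2, "offset": [0, 0, 0.0015], "rotation": [0, 0, 0]}, {"gripper": 0.2, "offset": [0, 0, 0], "rotation": [0, 0, 0]}, {"gripper": 0.2, "offset": [0, 0, 0], "rotation": [0, 0, 0]}])

```text
clock: 10.35
position: [0.5676, -0.2013, 0.1215]
ee_rot: [-0.042, 0.965, 0.013, 0.26]
ft_force: [-13.3, 6.0, 13.3]
grip_width: 0.305
grasp_force: 61.8
```

Emit:
jog_arm(deltas=[{"gripper": 0.2, "offset": [0, 0, 0.0015], "rotation": [0, 0, 0]}, {"gripper": 0.2, "offset": [0, 0, 0], "rotation": [0, 0, 0]}, {"gripper": 0.2, "offset": [0, 0, 0], "rotation": [0, 0, 0]}])

```text
clock: 10.65
position: [0.5677, -0.2014, 0.1213]
ee_rot: [-0.041, 0.964, 0.013, 0.261]
ft_force: [-35.0, 11.1, 35.9]
grip_width: 0.309
grasp_force: 65.3
```

```bash
python3 -c "
from h import *
plan((.084,0.0025,.0),xoff=-.0045);print(Rt.T@manip.get_obs()['ft_force'],manip.get_obs()['torque'])"
```

```text
pos [ 0.5677 -0.2014  0.1213] target [ 0.5674 -0.2019  0.121 ] world d [-0.0003 -0.0005 -0.0003] tool d now [ 0.0004 -0.0005  0.0001] tool d after turn [ 0.0004 -0.0005  0.0001] rotvec [0.3  0.25 0.02] ft [-35.   11.1  35.9]
bar centre in cradle [0.0799 0.003  0.0001]
[ 11.48341097  13.97337846 -48.07658175] [2.06306548 3.04902545 1.32685212]
```

The bar is seated: it made firm contact at z ≈ 0. I'll relieve the normal load, shift 1 mm toward +y as the V asks, and slide downslope in small steps to the lower stop.

Emit:
jog_arm(deltas=[{"gripper": 0.2, "offset": [0, 0.001, -0.0018], "rotation": [0, 0, 0]}, {"gripper": 0.2, "offset": [0, 0, 0], "rotation": [0, 0, 0]}, {"gripper": 0.2, "offset": [0, 0, 0], "rotation": [0, 0, 0]}])

```text
clock: 10.95
position: [0.5675, -0.2012, 0.1216]
ee_rot: [-0.041, 0.965, 0.012, 0.26]
ft_force: [-9.8, 2.5, 9.0]
grip_width: 0.309
grasp_force: 61.1
```

Emit:
jog_arm(deltas=[{"gripper": 0.2, "offset": [0.001, 0, 0], "rotation": [0, 0, 0]}, {"gripper": 0.2, "offset": [0.001, 0, 0], "rotation": [0, 0, 0]}, {"gripper": 0.2, "offset": [0, 0, 0], "rotation": [0, 0, 0]}, {"gripper": 0.2, "offset": [0, 0, 0], "rotation": [0, 0, 0]}])

```text
clock: 11.35
position: [0.5671, -0.2013, 0.1215]
ee_rot: [-0.041, 0.964, 0.011, 0.261]
ft_force: [-1.0, 2.7, 5.7]
grip_width: 0.308
grasp_force: 60.5
```

```bash
python3 -c "
from h import *
plan((.080,0.0025,.0),xoff=-.0045);print(Rt.T@manip.get_obs()['ft_force'],manip.get_obs()['torque'])"
```

```text
pos [ 0.5671 -0.2013  0.1215] target [ 0.564  -0.2022  0.119 ] world d [-0.0031 -0.0009 -0.0024] tool d now [ 0.004  -0.0006  0.0005] tool d after turn [ 0.004  -0.0006  0.0005] rotvec [0.07 0.34 0.1 ] ft [-1.   2.7  5.7]
bar centre in cradle [0.0795 0.0031 0.0005]
[-2.16517101  2.74694154 -5.33928137] [0.51292652 0.07680202 0.14044534]
```

Emit:
jog_arm(deltas=[{"gripper": 0.2, "offset": [0.001, 0, 0], "rotation": [0, 0, 0]}, {"gripper": 0.2, "offset": [0.001, 0, 0], "rotation": [0, 0, 0]}, {"gripper": 0.2, "offset": [0, 0, 0], "rotation": [0, 0, 0]}, {"gripper": 0.2, "offset": [0, 0, 0], "rotation": [0, 0, 0]}])

```text
clock: 11.75
position: [0.5656, -0.2014, 0.1206]
ee_rot: [-0.041, 0.964, 0.011, 0.262]
ft_force: [-0.6, 2.6, 5.7]
grip_width: 0.302
grasp_force: 60.4
```

Emit:
jog_arm(deltas=[{"gripper": 0.2, "offset": [0.001, 0, 0], "rotation": [0, 0, 0]}, {"gripper": 0.2, "offset": [0, 0, 0], "rotation": [0, 0, 0]}, {"gripper": 0.2, "offset": [0, 0, 0], "rotation": [0, 0, 0]}])

```text
clock: 12.05
position: [0.5648, -0.2014, 0.1201]
ee_rot: [-0.041, 0.964, 0.011, 0.262]
ft_force: [1.1, 2.0, 6.2]
grip_width: 0.304
grasp_force: 60.4
```

```bash
python3 -c "
from h import *
plan((.080,0.0025,.0),xoff=-.0045);print(Rt.T@manip.get_obs()['ft_force'],manip.get_obs()['torque'])"
```

```text
pos [ 0.5648 -0.2014  0.1201] target [ 0.564  -0.2022  0.119 ] world d [-0.0008 -0.0007 -0.0011] tool d now [ 0.0013 -0.0006  0.0005] tool d after turn [ 0.0013 -0.0006  0.0005] rotvec [0.06 0.36 0.11] ft [1.1 2.  6.2]
bar centre in cradle [0.0768 0.0031 0.0005]
[-4.21127913  1.91331628 -4.77758028] [ 0.52735655 -0.03133968  0.15737201]
```

Emit:
jog_arm(deltas=[{"gripper": 0.2, "offset": [0.001, 0, 0], "rotation": [0, 0, 0]}, {"gripper": 0.2, "offset": [0, 0, 0], "rotation": [0, 0, 0]}, {"gripper": 0.2, "offset": [0, 0, 0], "rotation": [0, 0, 0]}])

```text
clock: 12.35
position: [0.5643, -0.2015, 0.1199]
ee_rot: [-0.042, 0.964, 0.011, 0.262]
ft_force: [4.5, 3.0, 4.9]
grip_width: 0.305
grasp_force: 60.1
```

Emit:
jog_arm(deltas=[{"gripper": 0.2, "offset": [0.001, 0, 0], "rotation": [0, 0, 0]}, {"gripper": 0.2, "offset": [0, 0, 0], "rotation": [0, 0, 0]}, {"gripper": 0.2, "offset": [0, 0, 0], "rotation": [0, 0, 0]}])

```text
clock: 12.65
position: [0.5643, -0.2015, 0.12]
ee_rot: [-0.042, 0.964, 0.011, 0.263]
ft_force: [10.0, 3.0, 4.9]
grip_width: 0.304
grasp_force: 59.8
```

Emit:
jog_arm(deltas=[{"gripper": 0.2, "offset": [0.001, 0, 0], "rotation": [0, 0, 0]}, {"gripper": 0.2, "offset": [0, 0, 0], "rotation": [0, 0, 0]}, {"gripper": 0.2, "offset": [0, 0, 0], "rotation": [0, 0, 0]}])

```text
clock: 12.95
position: [0.5642, -0.2016, 0.1201]
ee_rot: [-0.042, 0.964, 0.011, 0.263]
ft_force: [12.4, 2.7, 4.8]
grip_width: 0.306
grasp_force: 59.7
```

```bash
python3 -c "
from h import *
plan((.080,0.0025,.0),xoff=-.0045);print(Rt.T@manip.get_obs()['ft_force'],manip.get_obs()['torque'])"
```

```text
pos [ 0.5642 -0.2016  0.1201] target [ 0.564  -0.2022  0.119 ] world d [-0.0002 -0.0006 -0.0011] tool d now [ 0.0008 -0.0006  0.0008] tool d after turn [ 0.0008 -0.0006  0.0008] rotvec [0.   0.56 0.17] ft [12.4  2.7  4.8]
bar centre in cradle [0.0763 0.0031 0.0008]
[-13.3271482    1.67535471   2.10374561] [ 0.696002   -1.9846108   0.07619179]
```

The bar has stopped against the lower stop: the TCP stalled while the force rose to 13 N. I'll relax the load and open.

Emit:
jog_arm(deltas=[{"gripper": 0.2, "offset": [-0.0015, 0, 0.0005], "rotation": [0, 0, 0]}, {"gripper": 0.2, "offset": [0, 0, 0], "rotation": [0, 0, 0]}, {"gripper": 0.2, "offset": [0, 0, 0], "rotation": [0, 0, 0]}])

```text
clock: 13.25
position: [0.5644, -0.2015, 0.1198]
ee_rot: [-0.042, 0.964, 0.011, 0.262]
ft_force: [0.1, 4.2, 11.2]
grip_width: 0.306
grasp_force: 61.2
```

Emit:
jog_arm(deltas=[{"gripper": 0.4, "offset": [0, 0, 0], "rotation": [0, 0, 0]}, {"gripper": 0.5, "offset": [0, 0, 0], "rotation": [0, 0, 0]}, {"gripper": 0.6, "offset": [0, 0, 0], "rotation": [0, 0, 0]}, {"gripper": 0.65, "offset": [0, 0, 0], "rotation": [0, 0, 0]}, {"gripper": 0.65, "offset": [0, 0, 0], "rotation": [0, 0, 0]}, {"gripper": 0.65, "offset": [0, 0, 0], "rotation": [0, 0, 0]}])

```text
clock: 13.85
position: [0.562, -0.2016, 0.1173]
ee_rot: [-0.041, 0.965, 0.011, 0.26]
ft_force: [0.0, -0.3, -0.0]
grip_width: 0.65
grasp_force: 0.0
```

Emit:
jog_arm(deltas=[{"gripper": 0.65, "offset": [0, 0, -0.01], "rotation": [0, 0, 0]}, {"gripper": 0.65, "offset": [0, 0, -0.02], "rotation": [0, 0, 0]}, {"gripper": 0.65, "offset": [0, 0, -0.03], "rotation": [0, 0, 0]}, {"gripper": 0.65, "offset": [0, 0, -0.03], "rotation": [0, 0, 0]}, {"gripper": 0.65, "offset": [0, 0, -0.03], "rotation": [0, 0, 0]}, {"gripper": 0.65, "offset": [0, 0, -0.03], "rotation": [0, 0, 0]}, {"gripper": 0.65, "offset": [0, 0, 0], "rotation": [0, 0, 0]}, {"gripper": 0.65, "offset": [0, 0, 0], "rotation": [0, 0, 0]}])

```text
clock: 14.65
position: [0.487, -0.2082, 0.2476]
ee_rot: [-0.041, 0.964, 0.012, 0.261]
ft_force: [0.5, 0.2, -0.1]
grip_width: 0.65
grasp_force: 0.0
```

```bash
python3 - <<'E'
from h import *
s=imaging.camera("side");t=imaging.camera("top")
a=cv2.resize(t[205:280,395:440],(360,600),interpolation=cv2.INTER_CUBIC)
b=cv2.resize(s[240:330,300:390],(440,440),interpolation=cv2.INTER_CUBIC)
c=np.zeros((600,800,3),np.uint8);c[:,:360]=a;c[:440,360:]=b
cv2.imwrite("pics/p3.png",cv2.convertScaleAbs(c,alpha=1.7))
for x in(0,.16): print("exp seated end",x,"side",((proj("side",c0+cx*x)-[300,240])*440/90+[360,0]).round(),"top",((proj("top",c0+cx*x)-[395,205])*8).round())
E
```

```text
exp seated end 0 side [420. 334.] top [186. 582.]
exp seated end 0.16 side [700. 123.] top [172. 104.]
```

View pics/p3.png

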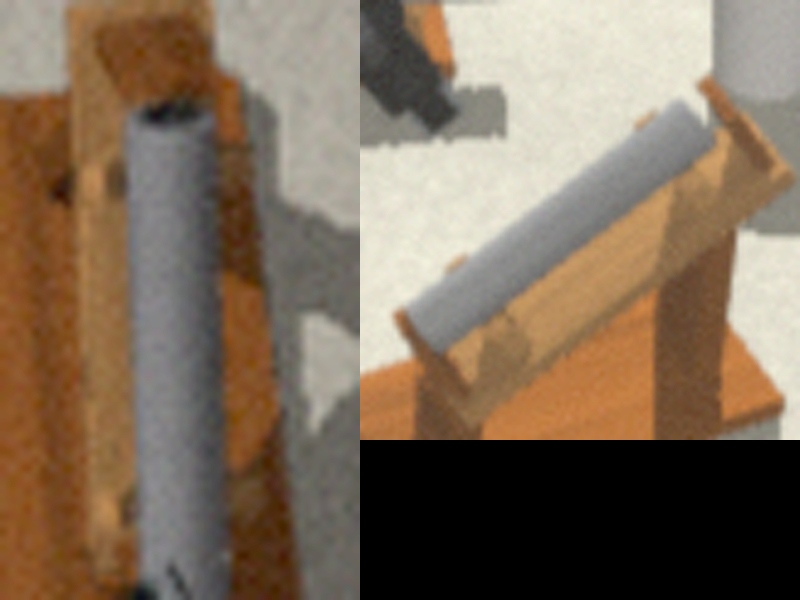

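The bar lies in both saddles. Its lower end, at about (425,332) in the side view, is tight against the lower stop. Its upper end, at about (698,123), is where a seated bar should be (expected (700,123); top view (172,115)). A gap remains to the upper stop, and the gripper is clear.

```bash
python3 -c "
from workcell import workorder
print(workorder.hand_in())"
```

```text
the job is handed in; nothing more can be done
None
```

I lowered the 160 mm mandrel in hand into both saddles, slid it down against the lower stop and released it, with the other two mandrels left in the rack; I handed the job in at about 14.8 s of the 48 s, and no verdict came back.

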